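Start up the glass bench: fan, kiln controller, start key

TASK

Start up the glass bench for the day, pressing each control right down with the fingertips and picking nothing up. First start the extractor fan with the green key of its hand remote, leaving the remote lying where it is; next switch the blue kiln controller on by pressing the far, white-marked end of its black rocker fully over; then press the green start key on the controller. Press no other key, leave the other things on the bench as they are, and finish with the fingers clear, the keys released and the rocker still on.

Things in the scene. Friction and masses are not known exactly. Their poses are not given: they have to be found in the camera images.
- controller: Kiln controller, fixed: blue wedge case, 190 mm deep (its x) by 260 wide (its y), front edge 45, rear edge 92 mm high. Origin: centre of its underside; x points from front to rear, z up. Top panel slopes up 14 deg from front to rear. Seen from the front: blank display rear left, 4 mm proud; black rocker rear right; front row of keys, left to right: white (down), white (up), red (stop), green (start).
- start_top (a point): Centre of the top face of the green start key, the rightmost of the front row seen from the front. Key 22 x 22 mm, top 6.5 mm above the panel. z axis: out of the panel, square to it (14 degrees off vertical); x axis up the slope. The key moves along -z.
- start_key (a joint): Green start key. Travel in m: 0 released, 0.004 fully down. A sprung momentary key: it begins to move at 1.5 N, is fully down at 3.5 N and comes back up when let go. It counts as pressed beyond 0.003.
- stop_top (a point): Centre of the top face of the red stop key, 52 mm left of the green start key. Same size and axes.
- stop_key (a joint): Red stop key, not to be pressed. Travel in m: 0 released, 0.004 fully down. A sprung momentary key: it begins to move at 1.5 N, is fully down at 3.5 N and comes back up when let go. It counts as pressed beyond 0.003.
- up_key (a joint): White key left of the red one, not to be pressed. Travel in m: 0 released, 0.004 fully down. A sprung momentary key: it begins to move at 1.5 N, is fully down at 3.5 N and comes back up when let go. It counts as pressed beyond 0.003.
- down_key (a joint): White key at the far left, not to be pressed. Travel in m: 0 released, 0.004 fully down. A sprung momentary key: it begins to move at 1.5 N, is fully down at 3.5 N and comes back up when let go. It counts as pressed beyond 0.003.
- rocker_on_end (a point): Point on the rocker's far half (with the small white bar, towards the rear of the case), 17 mm from the pivot: where to press. It turns with the rocker. Off, this half stands up at 0.38 rad to the panel, its end 15 mm above the panel; on, it lies parallel to the panel, 6 mm above it.
- rocker_pivot (a point): Centre of the rocker, on its pivot, 6 mm above the panel; does not move with the rocker. z axis: square out of the panel; x axis up the slope, towards the on end. The rocker is black, 48 mm long (along x) and 30 mm wide, its face a shallow V of two 24 mm halves, in a frame 3 mm high.
- mains_rocker (a joint): Angle of the rocker in rad: 0 off (as it starts: near half down, far half up), 0.38 on (far half down). It snaps over its middle (0.19) and stays on whichever side it is left; about 2 N at 17 mm from the pivot throws it. Counts as on beyond 0.34.
- remote: Hand remote of the extractor fan, loose, lying flat on the bench: grey, 150 mm long (its x), 58 wide (its y), 24 high, 0.13 to 0.26 kg. Origin: centre of its underside; z up. Green key at the +x end (33 mm from the middle, next to a small red lamp), red key at the -x end (33 mm from the middle), a round fan mark between them.
- fan_on_top (a point): Centre of the top face of the remote's green key, 24 x 24 mm, 6.5 mm above the remote's face, 30.5 mm above the bench. z axis up; the key moves along -z.
- fan_on_key (a joint): Green key of the remote. Travel in m: 0 released, 0.004 fully down. A sprung momentary key: it begins to move at 1.5 N, is fully down at 3.5 N and comes back up when let go. It counts as pressed beyond 0.003.
- fan_off_top (a point): Centre of the top face of the remote's red key, 66 mm from the green one. Same size and axes.
- fan_off_key (a joint): Red key of the remote, not to be pressed. Travel in m: 0 released, 0.004 fully down. A sprung momentary key: it begins to move at 1.5 N, is fully down at 3.5 N and comes back up when let go. It counts as pressed beyond 0.003.
- frit_jar: Glass jar with a green lid, 52 mm across, 70 mm high, behind the controller. Origin: centre of its underside. Leave alone.
- marver: Dark graphite block, 70 x 32 x 22 mm, beside the remote. Origin: centre of its underside. Leave alone.
- steel_cup: Small steel cup, 44 mm across, 40 mm high, beside the remote. Origin: centre of its underside. Leave alone.
- bowl: White china bowl, 104 mm across, 40 mm high. Origin: centre of its underside. Leave alone.
- paddle: Graphite paddle with a wooden handle, 200 mm long along its x, 18 mm high. Origin: on the bench below the handle's front end. Leave alone.
- mandrel_block: Wooden block, 60 x 90 x 40 mm, with thin steel rods standing in it up to 180 mm high. Origin: centre of its underside. Leave alone.
- bead_press: Brass press, a plate 55 x 55 mm with a knob, 50 mm high. Origin: centre of its underside. Leave alone.
Mind the look-alikes: they are no part of the job. Several things have the shape of the remote; the one meant has the colours described above.

How it is judged:
By the outcome, as a careful person would: the job done as asked, in the order asked, and still so for the second after the job is handed in, with the robot touching nothing.
It also fails if it takes over 51 s, if anything falls off the work surface, if the arm or the gripper's body presses on something with over 40 N, if the wrist force passes 120 N, or if a joint passes its speed limit or range.

ROBOT

A 6-joint arm with a two-finger parallel gripper is mounted at the origin on the work surface. World frame = base frame: x ahead of the robot, y to its left, z up, the work surface at z = 0. Lengths are in mm, angles in rad, forces in N, time in s.
With the tool pointing down it reaches from about 350 to 775 mm from the base axis. Payload 7.3 kg.
Tool frame: the origin (TCP) lies between the finger pads; the fingertips stand 14 mm ahead of it and the grasp point (between the pads) lies 5 mm behind it; y points along the fingers, z is the direction in which the jaws open and shut, and the axes are right-handed (so a half turn about y gives the same grasp; the last joint's range is limited). The gripper opens to 92 mm and grips with 3 to 60 N. Pads are 19 mm wide; open, the fingers measure 130 mm over their backs; the gripper's body (75 mm by 190 mm) begins 47 mm behind the grasp point.
Start: joints at [-1.403, 0.342, 1.524, -0, 1.275, -0.146], TCP at [162.077, -499.374, 240.741] pointing down, gripper open.
Joint ranges: [-2.53, 2.53], [-0.77, 2.02], [0.04, 2.7], [-1, 4.14], [0.28, 2.66], [-3.11, 3.11]. Speed limits (rad/s): [2.57, 2.57, 3.14, 3.14, 3.14, 3.14].

INTERFACE

Orientations are given as [roll, pitch, yaw] about the fixed x, y, z axes, in that order (R = Rz(yaw) Ry(pitch) Rx(roll)).
In Python, from plant import bot, vision, order gives the robot as it stands.
- The arm moves only by the tool apply_moves, never from a script. Its argument "rows" is a list of rows, each a list of 3 entries, a list of its own where there are three numbers: the shift along the tool's x, y, z in cm, then the turn about the tool's y in rad, then the finger opening in cm, from 0 to 9.18. A call has 1 to 5 rows; each row is the pose to reach, as a shift and turn from the pose measured when the call began, along the tool's axes at that moment; what a row does not reach only later rows make up. A row lasts 1/8 s, in which the tool goes at most 62.5 mm and 10.7 degrees, less where a joint would pass 70% of its speed; a pose out of reach is approached as far as the arm can. A call with a gripper value outside its range is refused whole. The fingers move at their own pace and stop on an object; the grip force is fixed at half the most. Time passes only in rows, so rows that repeat a pose let the fingers close. It gives the time, the measured TCP pose, the force and the opening at its end, in the units of the state.
- bot.get_obs(): the state, without advancing time (a new reading comes with each control period).
- vision.capture(name): name is "scene" or "top" or "wrist"; returns the picture (420x560x3 uint8, red, green, blue); there is no depth.
- vision.camera_info(name): a dict with "mtx" (3x3 intrinsics, pixels), "rvec" (rotation vector, rad) and "tvec" (3), from world to camera coordinates, as OpenCV has them. Camera axes: x right, y down, z forward; pixel columns grow to the right and rows downward; lengths in mm; the calibration is good to about 2 mm. A picture is of the moment at which its call begins: read the wrist's pose just before it. camera_info takes no time and is no camera call; for the wrist camera it gives the pose at the moment of the call.
- order.close_job(): hands the job in, once; it reports no verdict.
The state is a dict: "time": time; "joint_positions": joint angles; "dq": joint speeds; "tau": joint torques, N m; "tool_pos": TCP position; "tcp_rot": TCP orientation; "contact_force": force on the tool from outside, world axes, zero at the start; "moment": the same for the moment, N m; "grip_width": finger opening in mm.
Only numpy, scipy, OpenCV 4.12 (cv2) and the standard library are available. Lean on these libraries where they do the work, as an engineer would, in place of code of your own. Each camera call takes 0.05 s, during which the arm holds its last target.

## Working session

There is one attempt and no reset: what is moved stays moved. The work goes in short steps, Python scripts to look and compute and a tool call to move; the robot and the scene stay as the last step left them, time stands still between calls to the robot, and variables do not carry over. Pictures are saved under pics/ and viewed, and the job is handed in when it is done.

Besides the shell and the picture viewer there is one more tool, called after "Request:" as a command line: name --argument value ..., lists and objects as JSON in quotes. apply_moves: Moves the arm, as the interface text tells. Its arguments: {"type":"object","properties":{"rows":{"type":"array","items":{"type":"array"}}},"required":["rows"]}

```bash
ls; mkdir -p pics
python3 - <<'E'
from plant import bot,vision,order
import cv2
print(bot.get_obs())
for n in("scene","top","wrist"):
    print(n,vision.camera_info(n)); cv2.imwrite(f"pics/{n}0.png",vision.capture(n)[:,:,::-1])
E
```

```text
pics
{'time': 0.0, 'joint_positions': array([-1.40304007e+00,  3.42716681e-01,  1.52501771e+00,  8.08299386e-06,
        1.27539005e+00, -1.46020538e-01]), 'dq': array([-9.20298507e-04,  6.12334042e-05,  1.54921653e-03,  9.19797941e-04,
        1.30011545e-03, -3.61412458e-04]), 'tau': array([-1.54998645e-03, -4.31246603e+01, -2.44219869e+01,  7.15665333e-02,
        5.59677801e-02, -1.09340010e-04]), 'tool_pos': array([ 161.99137071, -498.98008084,  240.04783705]), 'tcp_rot': array([-1.57231069e+00,  2.30525621e-04, -2.82781839e+00]), 'contact_force': array([0.5202574 , 0.16066711, 0.08316473]), 'moment': array([ 0.00937946,  0.00337218, -0.03112454]), 'grip_width': 91.8626399285636}
scene {'mtx': array([[414.50914349,   0.        , 274.37192865],
       [  0.        , 414.50914349, 214.44911692],
       [  0.        ,   0.        ,   1.        ]]), 'rvec': array([ 2.40778888,  0.62661483, -0.23489567]), 'tvec': array([-488.04438569, -148.19643929, 1412.13092713])}
top {'mtx': array([[474.08352448,   0.        , 278.78612174],
       [  0.        , 474.08352448, 203.39152053],
       [  0.        ,   0.        ,   1.        ]]), 'rvec': array([ 2.14210038, -2.15614677,  0.13199601]), 'tvec': array([   4.09992854,  561.10248616, 1270.37432732])}
wrist {'mtx': array([[340.45532195,   0.        , 280.98925648],
       [  0.        , 340.45532195, 210.70486941],
       [  0.        ,   0.        ,   1.        ]]), 'rvec': array([-2.35508215,  1.715706  ,  0.2366701 ]), 'tvec': array([-523.47393119,  -33.73818837,  390.20764391])}
```

View pics/scene0.png

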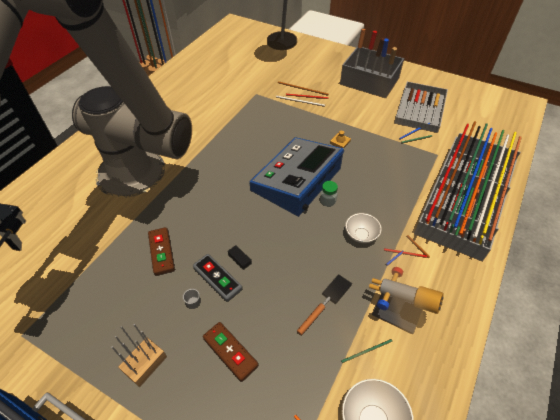

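View pics/top0.png

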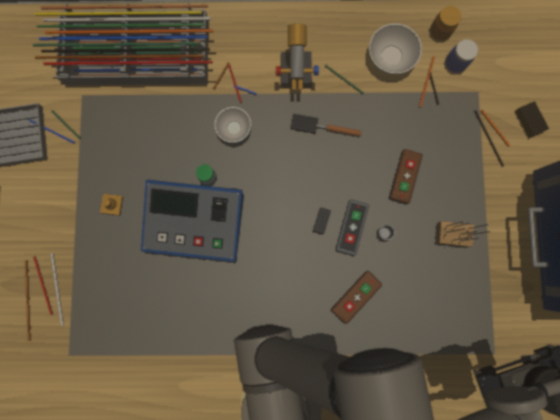

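View pics/wrist0.png

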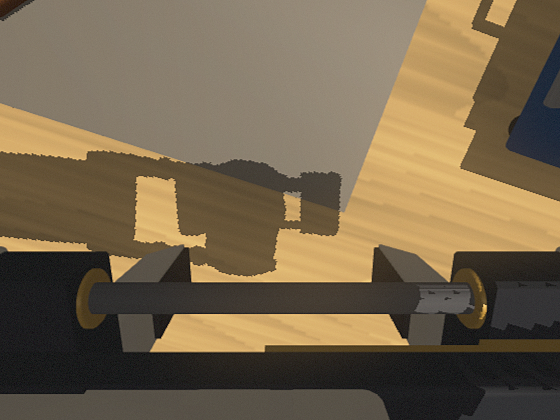

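The scene view shows the grey remote near (217,277) and two brown look-alikes. In the top view the grey remote is near (352,227) with its green key at the upper end, and the controller is near (192,221). I'll enlarge both.

Run:
```python
import cv2
t=cv2.imread("pics/top0.png"); s=cv2.imread("pics/scene0.png")
def c(im,x0,y0,x1,y1,k,n):
    cv2.imwrite(n,cv2.resize(im[y0:y1,x0:x1],None,fx=k,fy=k,interpolation=cv2.INTER_CUBIC))
c(t,310,190,410,265,8,"pics/tr.png")
c(t,135,160,255,270,5,"pics/tc.png")
c(s,180,235,260,305,8,"pics/sr.png")
c(s,245,130,350,215,7,"pics/sc.png")
```

```text
(no output)
```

View pics/tr.png

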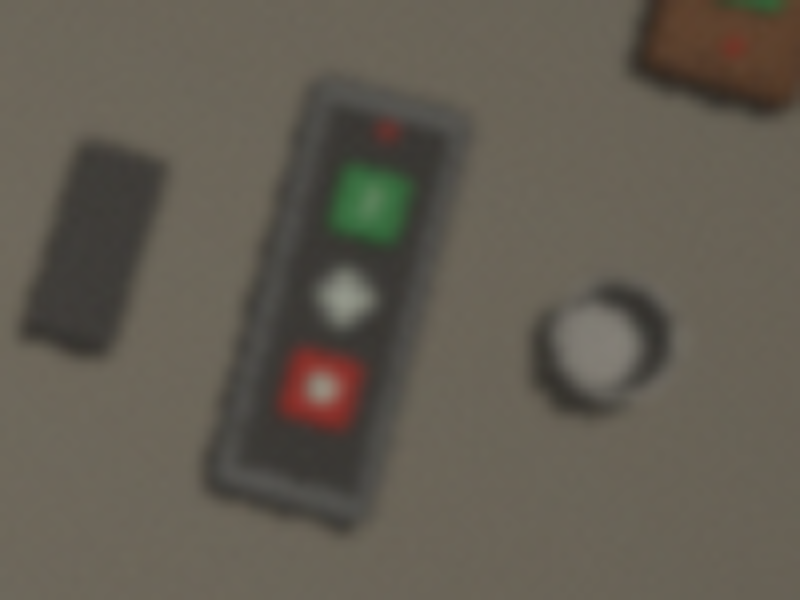

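View pics/tc.png

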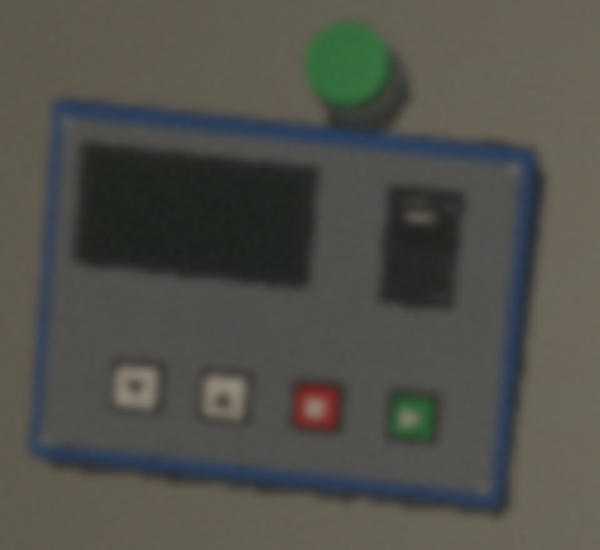

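View pics/sr.png

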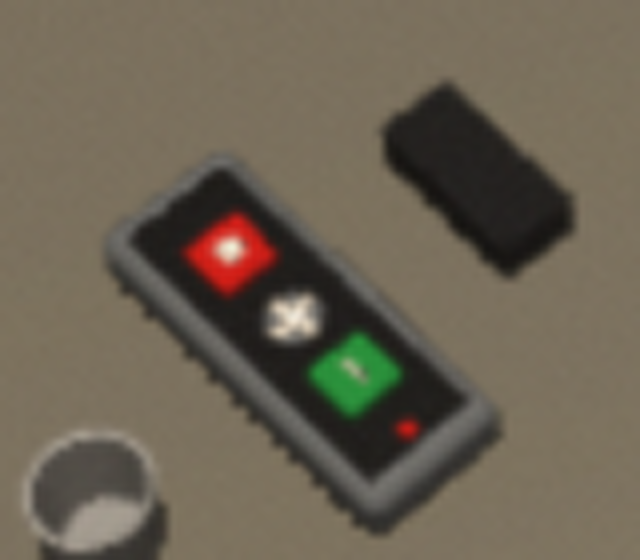

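View pics/sc.png

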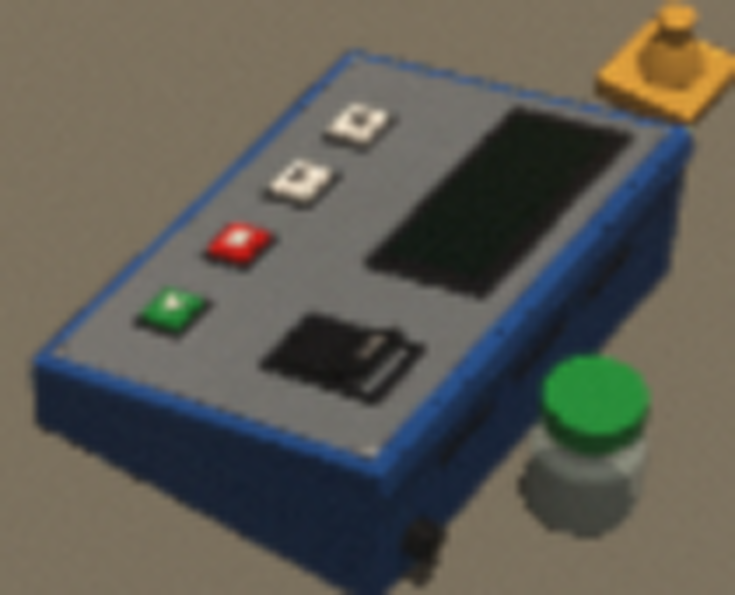

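```bash
cat > h.py <<'E'
import numpy as np,cv2
from scipy.optimize import least_squares
from scipy.spatial.transform import Rotation as R
from plant import bot,vision
def proj(n,P):
    c=vision.camera_info(n); return cv2.projectPoints(np.asarray(P,float).reshape(-1,3),c["rvec"],c["tvec"],c["mtx"],None)[0].reshape(-1,2)
def ray(n,uv,z):
    c=vision.camera_info(n); M=cv2.Rodrigues(c["rvec"])[0]; o=-M.T@c["tvec"]
    d=M.T@np.linalg.inv(c["mtx"])@np.array([uv[0],uv[1],1.]); return o+d*(z-o[2])/d[2]
def orig(p,k,o): return (np.array(p,float)+.5)/k-.5+np.array(o)
def to_tool(P):  # world displacement target tip point P -> cm shift in tool axes (TCP 14mm behind tips)
    o=bot.get_obs(); M=R.from_euler('xyz',o["tcp_rot"]).as_matrix()
    tip=o["tool_pos"]+14*M[:,1]
    return M.T@(np.asarray(P)-tip)/10, M, tip
E
python3 - <<'E'
from h import *
o=orig
for nm,z,t,s in [("fan_on",30.5,o((372,204),8,(310,190)),o((355,375),8,(180,235))),("fan_off",30.5,o((321,389),8,(310,190)),o((231,254),8,(180,235)))]:
    print(nm,ray("top",t,z),ray("scene",s,z))
T=lambda p:("top",o(p,5,(135,160))); S=lambda p:("scene",o(p,7,(245,130)))
# params x,y,yaw, row u (x in frame), ystart, rocker x, y
def pan(u,v,h): # u = x in case frame of panel point, h out of panel
    a=np.radians(14); zc=68.5; return np.array([u-h*np.sin(a),v,zc+u*np.tan(a)+h*np.cos(a)])
def model(p):
    x,y,w,u,ys,ru,rv=p
    L=[(-95,130,45),(-95,-130,45),(95,130,92),(95,-130,92)]+[pan(u,ys+52*i,6.5) for i in range(4)]+[pan(ru,rv,3)]
    c,s=np.cos(w),np.sin(w)
    return np.array([(x+c*a-s*b,y+s*a+c*b,z) for a,b,z in L])
obs=[(0,T((37,452))),(1,T((500,503))),(2,T((60,103))),(3,T((535,155))),(4,T((413,417))),(5,T((317,408))),(6,T((224,397))),(7,T((136,387))),(8,T((422,246))),
(0,S((352,52))),(1,S((40,360))),(2,S((690,135))),(3,S((380,470))),(4,S((173,307))),(5,S((240,241))),(6,S((302,180))),(7,S((360,122))),(8,S((345,358)))]
def f(p):
    m=model(p); q={n:proj(n,m) for n in("top","scene")}
    return np.concatenate([q[n][i]-uv for i,(n,uv) in obs])
r=least_squares(f,[560,200,0,-50,-80,40,-80],loss='soft_l1')
np.set_printoptions(precision=2,suppress=True)
print(r.x); print(f(r.x).reshape(-1,2)); m=model(r.x); print("start",m[4],"stop",m[5],"rockerframe",m[8])
print([ray(n,uv,m[i][2]) for i,(n,uv) in obs if i==4 or i==8])
for P in(m[4],): print(to_tool(P))
E
```

```text
fan_on [ 527.97955066 -212.47125183   30.5       ] [ 526.51601169 -213.75977184   30.5       ]
fan_off [ 464.38039482 -193.28563585   30.5       ] [ 463.04091227 -195.28166524   30.5       ]
[511.25 236.02  -0.12 -50.17 -79.01  39.53 -73.01]
[[-1.53  1.14]
 [ 0.94  1.67]
 [-0.78 -0.78]
 [ 0.98 -0.61]
 [ 0.79  0.5 ]
 [ 0.77  0.15]
 [ 0.18  0.2 ]
 [-1.37  0.05]
 [ 0.13  0.23]
 [ 0.36 -0.44]
 [-1.4   0.29]
 [ 1.21 -0.7 ]
 [ 0.26  1.41]
 [ 0.01  0.31]
 [ 0.06  0.21]
 [ 0.46 -0.23]
 [ 1.09 -0.77]
 [ 0.32 -0.01]]
start [450.62 163.61  62.3 ] stop [456.7  215.25  62.3 ] rockerframe [541.24 158.97  81.27]
[array([451.97, 165.75,  62.3 ]), array([541.87, 159.33,  81.27]), array([449.91, 164.74,  62.3 ]), array([540.41, 158.47,  81.27])]
(array([-47.9 ,  16.46, -54.11]), array([[-0.95, -0.  ,  0.31],
       [-0.31,  0.  , -0.95],
       [-0.  , -1.  , -0.  ]]), array([ 162.04, -499.07,  226.21]))
```

Run:
```python
from h import *
print(to_tool((527.2,-213.1,110))[0])
```

```text
[-43.55786511  11.64630607 -15.91678687]
```

Request:
apply_moves --rows '[[[-5.8, 0, -2.1], 0.1, 0], [[-11.6, 0, -4.2], 0.2, 0], [[-17.4, 0, -6.3], 0.3, 0], [[-23, 0, -8.4], 0.4, 0], [[-29, 0, -10.6], 0.43, 0]]'

```text
time: 0.78
tool_pos: [405.3, -308.2, 240.3]
tcp_rot: [-1.572, -0.0, 3.023]
contact_force: [0.6, -0.9, -0.1]
grip_width: 46.2
```

Run:
```python
from h import *
print(bot.get_obs()); print(to_tool((527.2,-213.1,100)))
```

```text
{'time': 0.775, 'joint_positions': array([-8.01173339e-01,  3.13853511e-01,  1.56663252e+00,  5.42630012e-04,
        1.26203916e+00,  8.87780333e-01]), 'dq': array([ 1.00564942,  0.18226709, -0.26400039,  0.00162227,  0.07161313,
        1.21274793]), 'tau': array([ -4.29982692, -43.99397492, -22.4428314 ,   0.12702924,
         0.17456033,  -1.37098935]), 'tool_pos': array([ 405.25440272, -308.2289571 ,  240.31579824]), 'tcp_rot': array([-1.57178579e+00, -3.97189229e-04,  3.02327037e+00]), 'contact_force': array([ 0.55739463, -0.93611191, -0.08070268]), 'moment': array([-0.01544172,  0.02286326, -0.02883528]), 'grip_width': 46.15814794917577}
(array([-10.99190573,  12.63797935, -10.87202135]), array([[-9.93008004e-01, -2.77609865e-04, -1.18046719e-01],
       [ 1.18046377e-01,  1.02942740e-03, -9.93007549e-01],
       [ 3.97189219e-04, -9.99999432e-01, -9.89458808e-04]]), array([ 405.25051618, -308.21454512,  226.31580619]))
```

Request:
apply_moves --rows '[[[-4, 4, -4], 0, 0], [[-8, 9, -8], 0, 0], [[-11, 12.6, -10.9], 0, 0], [[-11, 12.6, -10.9], 0, 0], [[-11, 12.6, -10.9], 0, 0]]'

```text
time: 1.4
tool_pos: [527.2, -212.6, 113.9]
tcp_rot: [-1.572, -0.002, 3.025]
contact_force: [0.5, 0.0, 0.2]
grip_width: 0.9
```

Run:
```python
from h import *
cv2.imwrite("pics/w1.png",vision.capture("wrist")[:,:,::-1])
o=bot.get_obs();print(o["time"],o["dq"],o["grip_width"],o["contact_force"]); 
s,M,tip=to_tool((527.2,-213.1,35));print(s,tip)
print(proj("wrist",[(527.2,-213.1,30.5),tip]))
```

```text
1.45 [-0.01994712 -0.02805747 -0.00450267  0.00108403 -0.00027818  0.00079318] 0.6165767356833262 [-0.1568939   0.1070692   0.15540392]
[-4.30550750e-03  6.59211882e+00 -3.56655098e-02] [ 527.12594823 -213.48070381  100.92102616]
[[280.76226438 220.43272392]
 [281.36374669 262.01646448]]
```

View pics/w1.png

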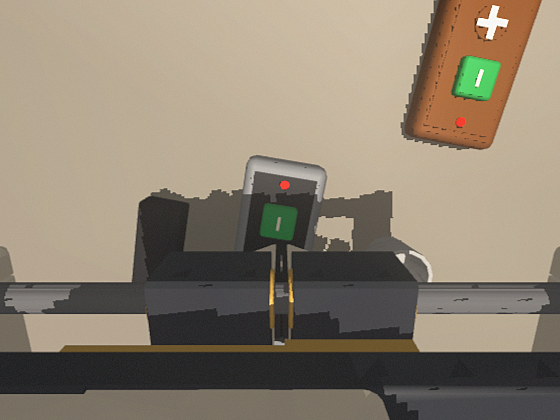

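The wrist view shows the green key at (279,222) against a prediction of (281,220), under 1 mm off. I'll descend.

Request:
apply_moves --rows '[[[0, 3, 0], 0, 0], [[0, 6, 0], 0, 0], [[0, 6.6, 0], 0, 0], [[0, 6.6, 0], 0, 0]]'

```text
time: 1.95
tool_pos: [527.2, -214.6, 50.2]
tcp_rot: [-1.571, 0.001, 3.022]
contact_force: [-0.0, 0.3, 0.5]
grip_width: 0.3
```

Run:
```python
from h import *
o=bot.get_obs();print(o["time"],o["contact_force"]); s,M,tip=to_tool((527.2,-213.1,30.5));print(s,tip)
```

```text
1.95 [-0.03595183  0.27233807  0.48555075]
[ 0.02452196  0.56923294 -0.14422576] [ 527.26478589 -214.55908665   36.19295376]
```

Request:
apply_moves --rows '[[[0, 0.3, -0.1], 0, 0], [[0, 0.55, -0.1], 0, 0], [[0, 0.7, -0.1], 0, 0], [[0, 0.8, -0.1], 0, 0], [[0, 0.8, -0.1], 0, 0]]'

```text
time: 2.58
tool_pos: [527.7, -213.8, 42.5]
tcp_rot: [-1.57, 0.002, 3.022]
contact_force: [0.6, -0.7, 2.8]
grip_width: 0.3
```

Request:
apply_moves --rows '[[[0, 0.1, 0], 0, 0], [[0, 0.2, 0], 0, 0], [[0, 0.25, 0], 0, 0], [[0, 0.25, 0], 0, 0]]'

```text
time: 3.08
tool_pos: [527.8, -213.8, 40.7]
tcp_rot: [-1.57, 0.002, 3.022]
contact_force: [-1.3, 0.2, 9.0]
grip_width: 0.7
```

9 N is well past the 3.5 N for full travel, so the fan key is bottomed. I'll go straight up and look at the remote.

Request:
apply_moves --rows '[[[0, -1, 0], 0, 0], [[0, -4, 0], 0, 0], [[0, -9, 0], 0, 0], [[0, -12, 0], 0, 0], [[0, -12, 0], 0, 0]]'

```text
time: 3.7
tool_pos: [528.6, -214.1, 163.3]
tcp_rot: [-1.568, 0.007, 3.022]
contact_force: [1.0, 0.6, 0.6]
grip_width: 0.7
```

Run:
```python
from h import *
cv2.imwrite("pics/w2.png",vision.capture("wrist")[:,:,::-1])
o=bot.get_obs();print(o["time"],o["contact_force"],o["tcp_rot"]); print(proj("wrist",[(527.2,-213.1,30.5)]))
# rocker press: panel frame (controller yaw)
w=-0.12; c=np.array([np.cos(w),np.sin(w),0])
P=np.array([541.2,159,0])+c*(13*np.cos(.244)-3*.24)
print(P); P[2]=170; print(to_tool(P))
```

```text
3.75 [-0.23274768  0.41610877 -0.46973537] [-1.56955618  0.0035645   3.02248547]
[[280.45863987 205.03832255]]
[553.00939136 157.57603142   0.        ]
(array([  1.88405058,  -2.32052726, -37.15156441]), array([[-0.99290881,  0.00339187, -0.11883006],
       [ 0.11882501, -0.00165491, -0.99291383],
       [-0.00356449, -0.99999288,  0.00124014]]), array([ 527.64777869, -213.58411652,  147.32277971]))
```

View pics/w2.png

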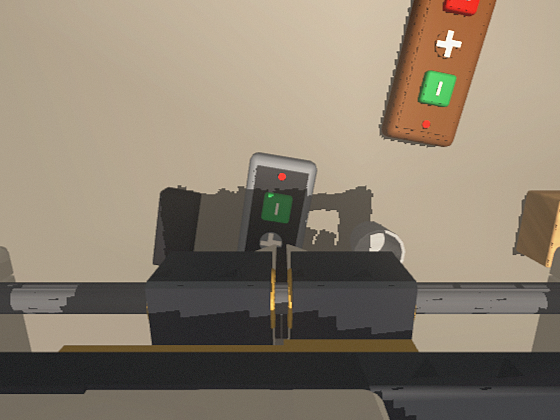

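The remote hasn't moved: the key is at (277,208), with (280,205) predicted. On to the rocker.

Request:
apply_moves --rows '[[[0.3, -1, -6], 0, 0], [[0.6, -2, -12], 0, 0], [[0.9, -2.3, -18], 0, 0], [[1.2, -2.3, -24], 0, 0], [[1.5, -2.3, -30], 0, 0]]'

```text
time: 4.38
tool_pos: [547.3, 88.0, 182.2]
tcp_rot: [-1.569, 0.0, 3.022]
contact_force: [1.1, 0.2, 0.5]
grip_width: 0.7
```

Request:
apply_moves --rows '[[[0.1, 0, -4], 0, 0], [[0.2, 0, -7.2], 0, 0], [[0.2, 0, -7.2], 0, 0]]'

```text
time: 4.75
tool_pos: [552.7, 161.7, 180.0]
tcp_rot: [-1.568, -0.003, 3.026]
contact_force: [-0.3, -0.6, 0.2]
grip_width: 0.4
```

Run:
```python
from h import *
o=bot.get_obs()
im=vision.capture("wrist")
cv2.imwrite("pics/w3.png",im[:,:,::-1])
print(o["time"],o["contact_force"],o["tcp_rot"],o["dq"]); print(proj("wrist",[(541.2,159,81.3),(450.8,165,62.3),(553,157.6,90)]))
print(to_tool((553,157.6,170)))
```

```text
4.75 [-0.29937107 -0.57586757  0.21671004] [-1.56848121 -0.00317714  3.02559789] [-0.05013103 -0.01431521  0.01655527 -0.01946632 -0.00010875 -0.02347421]
[[284.41233343 228.85717984]
 [289.37917017 319.5948368 ]
 [284.58085166 217.07222851]]
(array([-0.04895874, -0.37045767,  0.26161361]), array([[-0.99312438, -0.00313881, -0.11702184],
       [ 0.11702974, -0.00246461, -0.99312535],
       [ 0.00282882, -0.99999204,  0.002815  ]]), array([552.8082959 , 160.24631702, 166.28947334]))
```

View pics/w3.png

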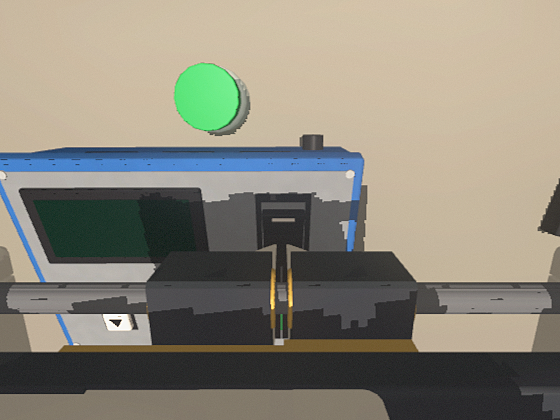

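Run:
```python
from h import *
im=cv2.imread("pics/w3.png")[170:270,230:340]
cv2.imwrite("pics/w3c.png",cv2.resize(im,None,fx=6,fy=6,interpolation=cv2.INTER_CUBIC))
w=-0.12;a=np.radians(14)
ex=np.array([np.cos(w)*np.cos(a),np.sin(w)*np.cos(a),np.sin(a)]);ez=np.array([-np.sin(a)*np.cos(w),-np.sin(a)*np.sin(w),np.cos(a)])
ey=np.array([-np.sin(w),np.cos(w),0]);p0=np.array([541.2,159,81.27])-3*ez
print(p0)
for s,y,h in[(24,0,15),(24,15,15),(24,-15,15),(27,0,3),(27,18,3),(27,-18,3),(17*np.cos(.38),0,6+17*np.sin(.38))]:
    P=p0+s*ex+h*ez+y*ey; print(s,y,h,P,proj("wrist",[P])[0],(proj("wrist",[P])[0]-[230,170])*6)
```

```text
[541.92054644 158.91311699  78.35911282]
24 0 15 [561.43744567 156.55978221  98.71967421] [284.81653418 208.88840177] [328.89920508 233.33041062]
24 15 15 [563.23312878 171.45191175  98.71967421] [262.95532529 208.89906422] [197.73195174 233.39438534]
24 -15 15 [559.64176256 141.66765268  98.71967421] [306.67010609 208.87774304] [460.02063652 233.26645825]
27 0 3 [567.20958536 155.86378144  87.80189118] [284.63548652 196.94304197] [327.81291915 161.6582518 ]
27 18 3 [569.36440509 173.73433688  87.80189118] [259.36713846 196.95295366] [176.20283075 161.71772196]
27 -18 3 [565.05476563 137.99322599  87.80189118] [309.89363218 196.93313428] [479.36179305 161.59880565]
15.787298804800674 0 12.305647980020705 [554.17313822 157.43570759  94.11852372] [284.69364524 217.15418748] [328.16187143 282.92512488]
```

View pics/w3c.png

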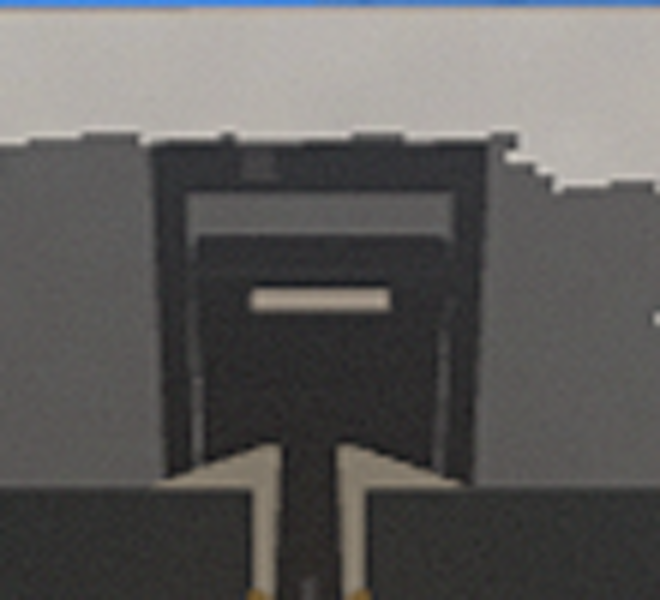

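Run:
```python
from h import *
print(to_tool((551.6,158.2,104))[0])
```

```text
[0.07843024 6.22978133 0.19983016]
```

Request:
apply_moves --rows '[[[0.1, 2, 0.2], 0, 0], [[0.1, 4, 0.2], 0, 0], [[0.1, 6, 0.2], 0, 0], [[0.1, 6.2, 0.2], 0, 0], [[0.1, 6.2, 0.2], 0, 0]]'

```text
time: 5.42
tool_pos: [551.6, 157.5, 118.4]
tcp_rot: [-1.568, -0.003, 3.023]
contact_force: [1.0, 0.0, 0.4]
grip_width: 0.4
```

Run:
```python
from h import *
s,M,t=to_tool((551.6,158.2,89.3));print(s,t)
```

```text
[-0.00289066  1.51308658 -0.07573157] [551.53245319 157.49095023 104.43308123]
```

Request:
apply_moves --rows '[[[0, 0.5, 0], 0, 0], [[0, 0.9, 0], 0, 0], [[0, 1.2, 0], 0, 0], [[0, 1.4, 0], 0, 0], [[0, 1.4, 0], 0, 0]]'

```text
time: 6.05
tool_pos: [551.3, 157.5, 104.2]
tcp_rot: [-1.568, -0.004, 3.023]
contact_force: [-0.0, -0.5, 0.6]
grip_width: 0.2
```

Request:
apply_moves --rows '[[[0, 0.1, 0], 0, 0], [[0, 0.2, 0], 0, 0], [[0, 0.2, 0], 0, 0]]'

```text
time: 6.42
tool_pos: [551.5, 157.6, 103.4]
tcp_rot: [-1.568, -0.002, 3.024]
contact_force: [-2.2, -0.2, 9.0]
grip_width: 0.4
```

9 N at tip height 89.4, with 89.3 predicted for fully on, and the force is square to the panel. I'll retract and look.

Request:
apply_moves --rows '[[[0, -1, 0], 0, 0], [[0, -4, 0], 0, 0], [[0.5, -7, 0], 0, 0], [[1, -8, 0], 0, 0], [[1, -8, 0], 0, 0]]'

```text
time: 7.05
tool_pos: [541.6, 159.1, 183.7]
tcp_rot: [-1.568, -0.002, 3.024]
contact_force: [0.5, -0.5, -0.9]
grip_width: 0.4
```

Run:
```python
from h import *
im=vision.capture("wrist")[:,:,::-1]
cv2.imwrite("pics/w4.png",cv2.resize(im[120:300,180:400],None,fx=3,fy=3,interpolation=cv2.INTER_CUBIC))
w=-0.12;a=np.radians(14)
ex=np.array([np.cos(w)*np.cos(a),np.sin(w)*np.cos(a),np.sin(a)]);ez=np.array([-np.sin(a)*np.cos(w),-np.sin(a)*np.sin(w),np.cos(a)])
p0=np.array([541.9,158.9,78.36])
for s,h in((24,15),(24,6)): print(s,h,(proj("wrist",[p0+s*ex+h*ez])[0]-[180,120])*3)
print(to_tool((450,165,150)))
```

```text
24 15 [302.44645564 216.21601852]
24 6 [302.34675799 199.07713582]
(array([9.13501488, 1.9107092 , 0.46108335]), array([[-0.99305834, -0.00361001, -0.11756744],
       [ 0.11757771, -0.00277942, -0.99305979],
       [ 0.00325818, -0.99998962,  0.00318458]]), array([541.32708766, 158.89119841, 168.79457455]))
```

View pics/w4.png

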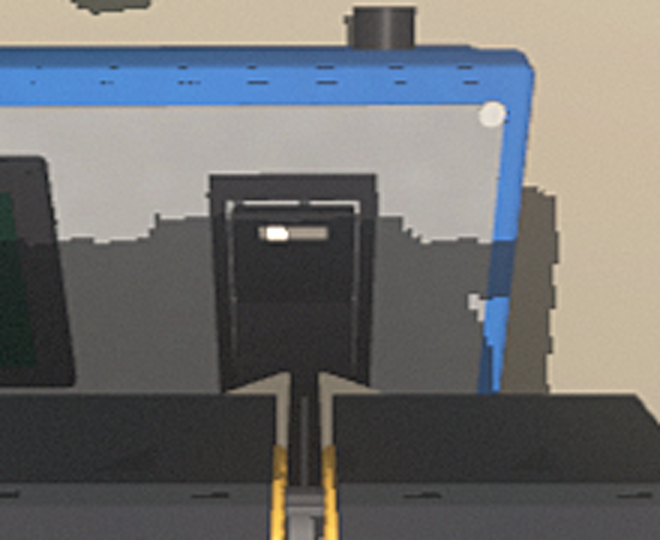

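The rocker now lies flat in its frame, with its end at crop row about 204 (199 predicted for on, 216 for off). Next, the start key.

Request:
apply_moves --rows '[[[4, 0, 0.2], 0, 0], [[8, 0.5, 0.4], 0, 0], [[9.1, 3, 0.4], 0, 0], [[9.1, 5, 0.4], 0, 0], [[9.1, 5, 0.4], 0, 0]]'

```text
time: 7.72
tool_pos: [448.8, 165.2, 131.1]
tcp_rot: [-1.566, -0.008, 3.024]
contact_force: [0.0, -0.4, 0.8]
grip_width: 0.3
```

Run:
```python
from h import *
im=vision.capture("wrist")[:,:,::-1]
cv2.imwrite("pics/w5.png",im)
print(proj("wrist",[(450.8,165,62.3),(457,216.6,62.3)])); print(to_tool((450.8,165,68)))
```

```text
[[281.21264864 224.92963562]
 [202.31585774 225.08723546]]
(array([-1.40353082e-01,  5.01292518e+00,  1.03995646e-03]), array([[-0.99303581, -0.00630737, -0.1176439 ],
       [ 0.11766609, -0.00326838, -0.99304784],
       [ 0.00587901, -0.99997477,  0.00398778]]), array([449.72365069, 165.33931656, 118.13619675]))
```

View pics/w5.png

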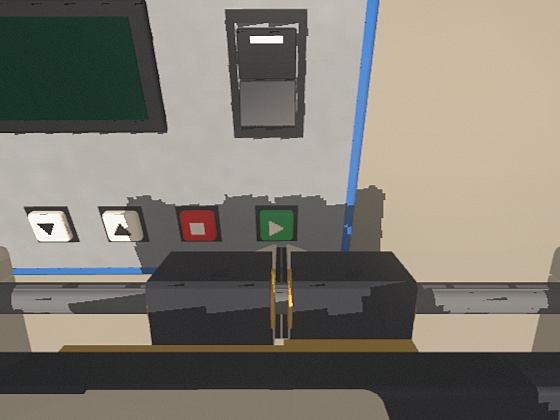

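The green key is at (277,225), about 2.6 mm to the left of the prediction, so I'll aim at y = 167. The rocker is clearly on, with its near half raised.

Request:
apply_moves --rows '[[[0, 2, -0.2], 0, 0], [[0, 4, -0.2], 0, 0], [[0, 5, -0.2], 0, 0], [[0, 5, -0.2], 0, 0]]'

```text
time: 8.28
tool_pos: [449.8, 167.1, 82.0]
tcp_rot: [-1.567, -0.007, 3.023]
contact_force: [-0.7, 0.9, -0.5]
grip_width: 0.4
```

Run:
```python
from h import *
print(to_tool((449.5,167,62.3)))
```

```text
(array([0.01227019, 0.56795181, 0.00676164]), array([[-0.99300468, -0.00706467, -0.1178635 ],
       [ 0.11788977, -0.00342414, -0.99302078],
       [ 0.00661178, -0.99996918,  0.00423304]]), array([449.66993695, 167.07212667,  67.97824562]))
```

Request:
apply_moves --rows '[[[0, 0.2, 0], 0, 0], [[0, 0.4, 0], 0, 0], [[0, 0.55, 0], 0, 0], [[0, 0.65, 0], 0, 0], [[0, 0.65, 0], 0, 0]]'

```text
time: 8.9
tool_pos: [450.5, 167.2, 75.9]
tcp_rot: [-1.567, -0.005, 3.023]
contact_force: [1.8, -0.5, 3.9]
grip_width: 0.8
```

Request:
apply_moves --rows '[[[0, 0.1, 0], 0, 0], [[0, 0.17, 0], 0, 0], [[0, 0.17, 0], 0, 0]]'

```text
time: 9.28
tool_pos: [450.9, 167.2, 74.7]
tcp_rot: [-1.567, -0.004, 3.024]
contact_force: [1.6, -1.5, 7.8]
grip_width: 0.3
```

Request:
apply_moves --rows '[[[0, 0.08, 0], 0, 0], [[0, 0.1, 0], 0, 0], [[0, 0.1, 0], 0, 0]]'

```text
time: 9.65
tool_pos: [451.0, 167.2, 74.4]
tcp_rot: [-1.567, -0.003, 3.024]
contact_force: [-0.2, -1.7, 12.0]
grip_width: 0.7
```

The key is hard on its stop: the force rises steeply to 12 N. I'll retract.

Request:
apply_moves --rows '[[[0, -1, 0], 0, 0], [[0, -4, 0], 0, 0], [[0, -9, 0], 0, 0], [[0, -12, 0], 0, 0], [[0, -12, 0], 0, 0]]'

```text
time: 10.28
tool_pos: [451.9, 167.8, 196.2]
tcp_rot: [-1.568, -0.0, 3.024]
contact_force: [0.5, 0.6, -0.7]
grip_width: 0.4
```

Run:
```python
from h import *
for n in("wrist","top"):
    cv2.imwrite(f"pics/{n}9.png",vision.capture(n)[:,:,::-1])
o=bot.get_obs(); print(o["time"],o["contact_force"],o["tool_pos"])
```

```text
10.375 [-0.79216458 -0.30516127 -1.22883613] [450.50654563 167.45712055 193.61485147]
```

View pics/wrist9.png

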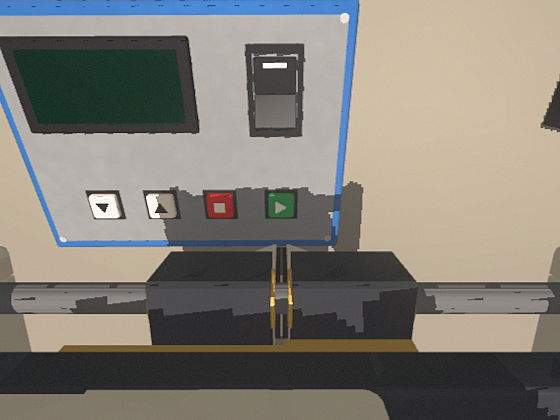

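View pics/top9.png

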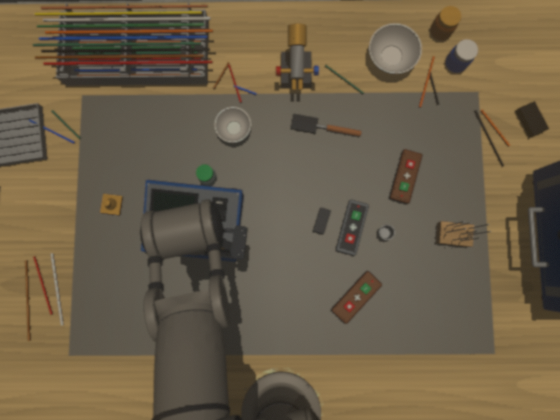

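The wrist view shows the rocker still on (275,90) and the green key back up (281,205). In the top view everything else is where it was. I'll hand in.

```bash
python3 -c "
from plant import order
print(order.close_job())"
```

```text
the job is handed in; nothing more can be done
None
```

I did the three presses in the order asked, and the job was handed in at about 10.4 s of the 51 s allowed. `close_job` gives no verdict, so these are my own checks:

| Control | Peak force | What the checks showed |
|---|---|---|
| Remote's green key | 9 N (fully down needs 3.5 N) | Key bottomed; remote still in place afterwards |
| Rocker, white-marked end | 9 N | Tip stopped at 89.4 mm, with 89.3 mm predicted for fully on; later wrist views show it on |
| Green start key | 12 N | Steep force rise at the stop; key back up in the last wrist view |

- **Other items:** The final top view shows the remote and the other bench items unmoved. No other key was touched.
- **End state:** The fingers finished about 120 mm above the controller keys. The last force reading was 1.2 N, slightly above the usual sensor noise, but nothing was in contact.
- **Disagreement:** The wrist camera put the start key about 2.6 mm to the left of where the fixed cameras did. I corrected most of that before pressing.

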